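# Refit and latch the cover of a clock-testing instrument

## Task

Close up the open instrument housing: draw its cover (the plate with the black grip bar) up out of the rack by its top edge, lean it on the sloped wooden stand with the grip outwards and let go of it there, then take it again by the grip, seat it fully down over both pins of the housing, let go of it, and only then turn the steel latch in over the cover's edge as far as it goes. Leave the other things on the bench where they are.

Things in the scene. Friction and masses are not known exactly. Their poses are not given: they have to be found in the camera images.
- cover: loose aluminium plate, 0.35 kg, standing on a long edge in a rack slot. Origin: middle of that edge. Plate spans x -75..75 (length), y -4..4 (thickness), z 0..100 mm (width). Two 14 mm through holes at x = -60 and 60, z = 50. Black grip bar on the -y face: x -35..35, y -32..-4, z 44..56 (12 mm wide, 28 high). Seated, y points down; either way round fits
- cover_back (a point): centre of the cover's plain back face (the face without grip), at (0, 4, 50) mm in the cover's frame, same axes
- rack: fixed wooden rack, 170 x 150 mm, two slots along its x at y = -40 and 40 mm, 11 mm wide, slot floor 10 mm above the table, slot walls up to 40 mm. Origin: centre of its underside, z up. Cover in one slot (grip towards rack -y), dial plate in the other
- stand: fixed wooden stand, 190 mm wide (x), its board slopes at 45 degrees, facing -y. Origin at table height, z up. Foot of the board's face at (0, -30, 30) mm, with a 10 mm high lip square to the board; the face rises 62 mm up the slope from there towards +y, so the upper 38 mm of the leaning cover stand free
- stand_seat (a point): in the plane of the board's face, 50 mm up the slope from the lip, mid-width: (0, 5.4, 65.4) mm in the stand's frame, same axes. The centre of the cover's back face comes here when it leans with its long edge on the lip
- housing: fixed grey instrument housing, 160 (x) x 112 (y) x 55 mm high, open on top, brass wheels inside. Origin: centre of its underside, z up. Two steel pins at x = -60 and 60 mm, y = 0, 9 mm thick with tapered tips, 16 mm above the rim. The latch is on a block at its +y side, pivot at (0, 80) mm
- housing_seat (a point): centre of the housing's rim plane, 55 mm above its underside, midway between the pins; same axes as the housing. The cover's back face centre comes here when it is seated
- latch_post (a point): top of the round upright post, 14 mm thick and 30 mm high, on the latch bar, 42 mm from the pivot; the bar (62 x 16 x 6 mm) lies at 65.5 to 71.5 mm above the table, the post's top at 101.5 mm
- latch (a joint): latch angle in rad, axis vertical at (0, 80) mm in the housing's frame: at 0 the bar points to the housing's +x (out of the way), it grows clockwise as seen from above, at 1.57 (its stop) the bar points to the housing's -y, in over the cover's edge
- dial_plate: bystander: loose steel plate 130 x 80 x 8 mm with a 44 mm round opening and no grip, standing in the rack's other slot; origin at the middle of its lower edge
- oil_jar: bystander: amber glass jar, 48 mm thick, 65 mm high, origin underneath
- brass_wheel: bystander: brass wheel lying flat, 80 mm across, 44 mm high at its arbor, origin underneath
- case_ring: bystander: round steel cup, 80 mm across, 25 mm high, origin underneath
- screwdriver: bystander: screwdriver lying on the table, 160 mm long, origin under its middle
Things that resemble listed ones, but are neither listed nor needed, are in the scene too. Leave any orange look-alike of the cover alone.

How it is judged:
By the outcome, as a careful person would: the job done as asked, in the order asked, and still so for the second after the job is handed in, with the robot touching nothing.
It also fails if it takes over 61 s, if anything falls off the work surface, if the arm or the gripper's body presses on something with over 40 N, if the wrist force passes 120 N, or if a joint passes its speed limit or range.

## Robot

A 6-joint arm with a two-finger parallel gripper is mounted at the origin on the work surface. World frame = base frame: x ahead of the robot, y to its left, z up, the work surface at z = 0. Lengths are in m, angles in rad, forces in N, time in s.
With the tool pointing down it reaches from about 0.325 to 0.9 m from the base axis. Payload 6.1 kg.
Tool frame: the origin (TCP) lies midway between the tips of the shut fingers; the grasp point (between the pads) lies 19 mm behind it; z points along the fingers, y is the line along which they close (so a half turn about z gives the same grasp; the last joint's range is limited). The gripper opens to 85 mm and grips with 20 to 120 N. Pads are 22 mm wide; open, the fingers measure 114 mm over their backs; the gripper's body (76 mm by 85 mm) begins 54 mm behind the grasp point. The pads swing forward as they close: fully open they stand 13 mm farther back than shut.
Start: joints at [0.981, 0.22, 1.526, -0, 1.395, -0.126], TCP at [0.28, 0.559, 0.231] pointing down, gripper open.
Joint ranges: [-2.98, 2.98], [-0.91, 2.08], [0.09, 2.57], [-1.24, 4.39], [0.2, 2.65], [-2.68, 2.68]. Speed limits (rad/s): [2.57, 2.57, 3.01, 3.14, 3.14, 3.14].

## Interface

Orientations are given as [roll, pitch, yaw] about the fixed x, y, z axes, in that order (R = Rz(yaw) Ry(pitch) Rx(roll)).
In Python, from plant import movep, move_l, set_joints, gripper_to, hold, inverse_kinematics, observe, get_image, get_calibration, Unreachable, job_done gives the robot as it stands. Calls block until the motion is done:
- movep(position, orientation): joint-space move of the TCP to a pose.
- move_l(position, feed=0.15, rotation=None, max_force=None): straight line of the TCP; rotation=None keeps the orientation; feed is the mean speed in m/s. With max_force (N) it stops when the force on the tool has changed by that much, and returns True; else False.
- set_joints(angles): joint-space move.
- gripper_to(opening, f_grip=None): finger opening in m; f_grip is the grip in N (None keeps the last); returns when the fingers have stopped.
- hold(seconds).
- inverse_kinematics(position, orientation): joint angles nearest the present ones, or None.
- observe(): the state.
- get_image(name): name is "side" or "top"; returns (picture, depth): 420x560x3 uint8, red, green, blue; 420x560 float32, m along the optical axis (not along the pixel's ray), 0 where there is no reading.
- get_calibration(name): a dict with "intrinsics" (3x3 intrinsics, pixels), "dist_coeffs" ([k1, k2, p1, p2, k3] as OpenCV has them; the pictures are not rectified), "world_from_camera" (4x4, takes a point from camera to world coordinates). Camera axes: x right, y down, z forward; pixel columns grow to the right and rows downward; lengths in m; the calibration is good to about 2 mm. A picture is of the moment at which its call begins. get_calibration takes no time and is no camera call.
A pose or a line that the arm cannot do raises Unreachable and nothing moves.
- job_done(): hands the job in; it is judged then, once.
The state is a dict: "time_s": time; "q": joint angles; "joint_velocities": joint speeds; "joint_torque": joint torques, N m; "eef_pos": TCP position; "tcp_rot": TCP orientation; "ft_force": force on the tool from outside, world axes, zero at the start; "torque": the same for the moment, N m; "opening": finger opening in m; "grasp_force": force on a finger pad.
Only numpy, scipy, OpenCV 4.12 (cv2) and the standard library are available. Lean on these libraries where they do the work, as an engineer would, in place of code of your own. Each camera call takes 0.05 s, during which the arm holds its last target. There are 200 camera calls.

## Working session

There is one attempt and no reset: what is moved stays moved. The work goes in short steps, each a Python script; the robot and the scene stay as the last script left them, time stands still between calls to the robot, and variables do not carry over. Pictures are saved under pics/ and viewed, at most 10 in all, crops included, and the job is handed in when it is done.

```bash
ls; mkdir -p pics; cat > h.py <<'E'
import numpy as np, cv2, time
from plant import *
def snap(n):
    im,d=get_image(n); c=get_calibration(n)
    np.savez('last_%s.npz'%n,im=im,d=d,K=c['intrinsics'],D=c['dist_coeffs'],T=c['world_from_camera']); return im,d
def cloud(n):
    z=np.load('last_%s.npz'%n); d=z['d']; h,w=d.shape
    u,v=np.meshgrid(np.arange(w),np.arange(h))
    p=cv2.undistortPoints(np.stack([u.ravel(),v.ravel()],1).astype(float)[:,None],z['K'],z['D'])[:,0]
    P=np.c_[p,np.ones(len(p))]*d.reshape(-1,1)
    W=P@z['T'][:3,:3].T+z['T'][:3,3]; W[d.ravel()==0]=np.nan
    return W.reshape(h,w,3),z['im']
E
python3 - <<'E'
from h import *
for n in('top','side'):
    im,d=snap(n); cv2.imwrite(f'pics/{n}0.png',cv2.resize(im[...,::-1],(784,588)))
    c=get_calibration(n); print(n,np.round(c['world_from_camera'],3).tolist(),c['intrinsics'])
print(observe())
E
```

```text
pics
top [[0.012, -0.983, 0.183, 0.265], [-1.0, -0.009, 0.016, 0.04], [-0.014, -0.183, -0.983, 1.57], [0.0, 0.0, 0.0, 1.0]] [[497.1935116    0.         276.85351204]
 [  0.         497.1935116  202.77362474]
 [  0.           0.           1.        ]]
side [[0.935, -0.246, 0.254, 0.291], [-0.354, -0.663, 0.66, -0.588], [0.007, -0.707, -0.707, 0.764], [0.0, 0.0, 0.0, 1.0]] [[396.14276739   0.         280.87582454]
 [  0.         396.14276739 213.47757316]
 [  0.           0.           1.        ]]
{'time_s': 0.1, 'q': array([ 9.80869500e-01,  2.21182445e-01,  1.52750213e+00,  2.41494781e-05,
        1.39467678e+00, -1.26127408e-01]), 'joint_velocities': array([ 0.00013169, -0.00112   , -0.00228127,  0.00245597, -0.00038671,
       -0.00018728]), 'joint_torque': array([ 1.50853739e-03, -4.98240709e+01, -3.90549231e+01, -1.35028722e-04,
        5.64492497e-03, -1.59832518e-05]), 'eef_pos': array([0.27930204, 0.5585163 , 0.23028395]), 'tcp_rot': array([-3.13984099e+00, -2.46070696e-04,  2.67778877e+00]), 'ft_force': array([-0.03112865, -0.34077542, -0.15529729]), 'torque': array([-0.02020071,  0.01141704,  0.00839918]), 'grasp_force': 0.0, 'opening': 0.08540807744101916}
```

View pics/top0.png

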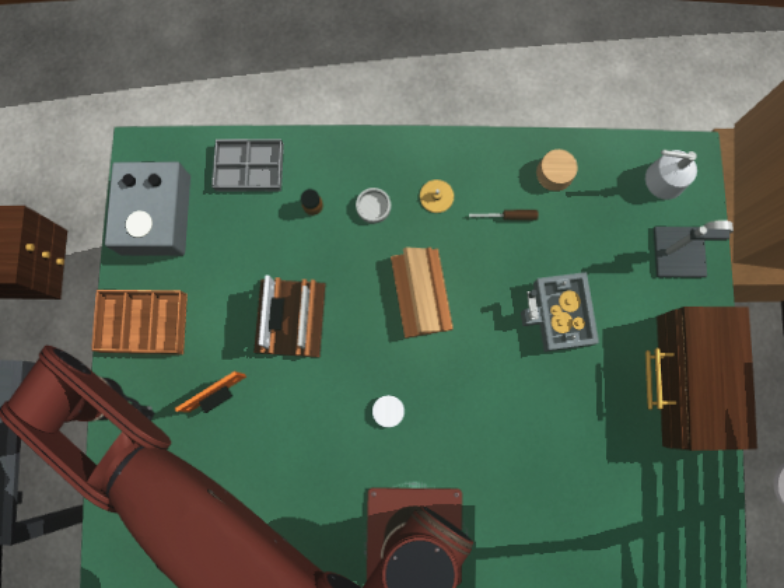

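View pics/side0.png

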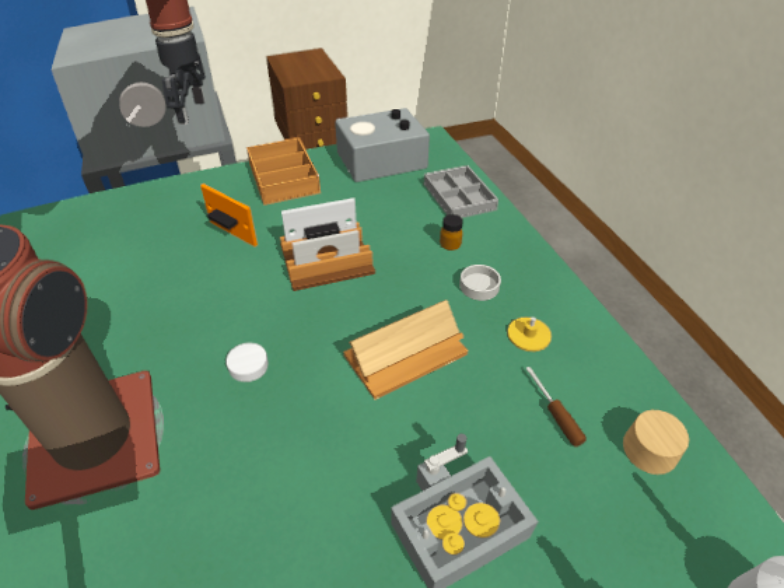

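The cover is the silver plate with the black grip, at top (265,315) and side (320,230). Things it could be mistaken for are:
- the orange plate with a grip, top (210,393) and side (228,215), which is the look-alike
- the dial plate, top (303,315) and side (327,250), which has a round opening and no grip

The stand is at top (422,292) and the housing at (568,312), with its latch block at (533,307). I'll measure these next and check the cover in a close crop.

```bash
python3 - <<'E'
from h import *
def reg(n,x0,x1,y0,y1):
    W,im=cloud(n); s=(slice(int(y0/1.4),int(y1/1.4)),slice(int(x0/1.4),int(x1/1.4)))
    return W[s].reshape(-1,3),im[s].reshape(-1,3).astype(int)
def rect(P,m,t):
    Q=P[m]; c,s,a=cv2.minAreaRect((Q[:,:2]*1000).astype(np.float32)); print(t,len(Q),np.round(c,1),np.round(s,1),round(a,1),'zmed',np.round(np.nanmedian(Q[:,2])*1e3,1),'mean',np.round(Q.mean(0)*1e3,1))
for n,b in(('top',dict(rack=(245,335,265,365),st=(385,460,240,345),ho=(520,605,262,362))),('side',dict(rack=(270,385,190,295),st=(335,475,295,400),ho=(380,550,425,588)))):
    print(n); P,c=reg(n,*b['rack']); z=P[:,2]
    rect(P,(z>.1)&(z<.125),'cover>100')
    rect(P,(z>.02)&(z<.045),'rack body')
    P,c=reg(n,*b['st']); z=P[:,2]; print('stand zmax',np.nanpercentile(z,[50,90,99,100]))
    m=(z>.04)&(z<.07); Q=P[m]
    for _ in range(4):
        C=Q.mean(0); v=np.linalg.svd(Q-C,full_matrices=False)[2][2]; v*=np.sign(v[2]); Q=P[m][abs((P[m]-C)@v)<.003]
    print('stand plane n',v.round(3),'c',C.round(4),len(Q),'yaw',np.degrees(np.arctan2(v[0],-v[1])))
    a=np.arctan2(v[0],-v[1]); R=np.array([[np.cos(a),np.sin(a)],[-np.sin(a),np.cos(a)]])
    L=P[z>.02]; l=L[:,:2]@R.T; on=abs((L-C)@v)<.004
    print(' local x,y range on face',np.percentile(l[on],[1,99],axis=0).round(4).tolist(),'z',np.percentile(L[on,2],[1,99]),'all',np.percentile(l,[1,99],axis=0).round(4).tolist(),'a',a)
    P,c=reg(n,*b['ho']); z=P[:,2]
    rect(P,(z>.05)&(z<.0585),'rim'); rect(P,(z>.0595)&(z<.076),'pins+latch'); rect(P,(z>.085)&(z<.11),'post')
    Q=P[(z>.0595)&(z<.115)]; print((Q*1e3).round(0).astype(int).tolist()[:90])
W,im=cloud('side'); k=im[135:210,190:275,::-1]; cv2.imwrite('pics/crop.png',cv2.resize(k,None,fx=7,fy=7))
E
```

```text
top
cover>100 167 [475.5 323.3] [117.9 106.5] 40.8 zmed 110.4 mean [477.2 325.3 110.1]
rack body 440 [474.6 280.1] [127.5 180.6] 79.5 zmed 38.4 mean [469.3 270.1  36.5]
stand zmax [0.00898623 0.06214677 0.07486452 0.07872209]
stand plane n [ 0.108 -0.598  0.794] c [ 0.538  -0.0105  0.0551] 440 yaw 10.27560308738319
 local x,y range on face [[0.4328, -0.1449], [0.6198, -0.0811]] z [0.02736429 0.07464029] all [[0.432, -0.145], [0.6199, -0.0739]] a 0.17934310650293128
rim 658 [ 488.9 -316.1] [163. 153.] 8.4 zmed 54.4 mean [ 489.2 -327.1   54.4]
pins+latch 168 [ 488.7 -316.8] [160.3 141.9] 7.4 zmed 65.2 mean [ 498.4 -295.7   66.2]
post 22 [ 523.  -250.1] [10.7 13. ] 45.0 zmed 101.0 mean [ 522.  -249.    99.4]
[[574, -351, 61], [574, -373, 61], [570, -325, 61], [571, -335, 60], [570, -338, 62], [571, -370, 60], [567, -312, 61], [567, -319, 61], [567, -332, 60], [564, -344, 60], [564, -350, 63], [565, -369, 60], [560, -272, 61], [561, -278, 60], [560, -290, 65], [561, -297, 60], [558, -294, 60], [557, -324, 63], [558, -371, 64], [557, -374, 65], [554, -284, 61], [554, -290, 63], [554, -324
[... 2749 characters left out ...]
2], [517, -255, 92], [518, -256, 93], [519, -259, 97], [521, -259, 96], [523, -259, 94], [526, -257, 90], [516, -250, 81], [516, -254, 87], [517, -255, 89], [518, -257, 90], [520, -257, 89], [522, -258, 90], [523, -259, 91], [527, -257, 86], [515, -246, 71], [516, -246, 71], [516, -254, 84], [517, -255, 85], [518, -257, 87], [519, -260, 91], [522, -259, 88], [524, -259, 86], [532, -251, 68], [511, -245, 68], [512, -246, 70], [514, -247, 70], [515, -249, 72], [516, -251, 75], [516, -254, 80], [516, -258, 85], [518, -258, 84], [519, -260, 87], [522, -259, 83], [524, -259, 83], [530, -254, 70], [505, -247, 72], [507, -247, 70], [508, -249, 73], [511, -248, 70], [512, -251, 73], [514, -250, 71]]
```

View pics/crop.png

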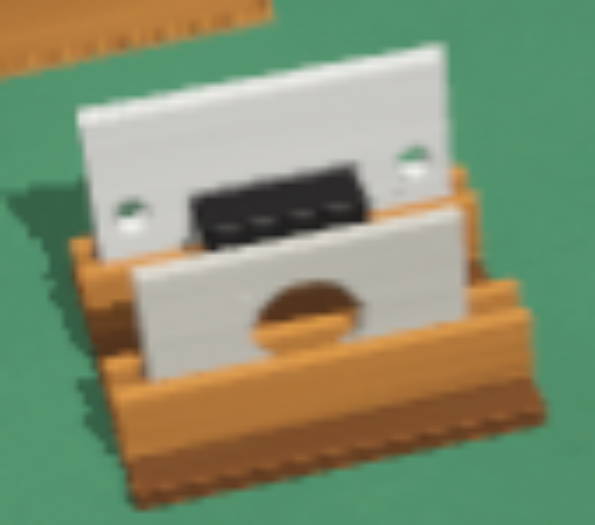

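The crop shows the silver cover with its two holes and black grip bar towards the camera, standing behind the dial plate, which has a round opening and no grip. That confirms the choice. Next I'll refine the poses and check reachability.

```bash
cat >> h.py <<'E'
from scipy.spatial.transform import Rotation as Ro
COV=(np.array([.477,.324,.010]),Ro.from_euler('z',-2,degrees=True))
SA=np.radians(10.35); ST=np.array([.535,-.007,0]); HY=np.radians(8.0); HO=np.array([.492,-.337,0])
def pose_from_back(pt,R): return pt-R.apply([0,.004,.05]),R
def stand_pose(): 
    return pose_from_back(ST+Ro.from_euler('z',SA).apply([0,.0054,.0654]),Ro.from_euler('z',SA)*Ro.from_euler('x',-45,degrees=True))
def seat_pose():
    return pose_from_back(HO+np.array([0,0,.055]),Ro.from_euler('z',HY)*Ro.from_euler('x',-90,degrees=True))
def tool(cp,which,s,off=(0,0,0)):
    "tool pose for cover pose cp, off: shift in cover frame"
    p,R=cp
    if which=='A': M=np.array([[-s,0,0],[0,s,0],[0,0,-1]]).T; t=[0,0,.070]
    else: M=np.array([[-s,0,0],[0,0,s],[0,1,0]]).T; t=[0,-.0065,.050]
    return p+R.apply(np.array(t)+off), (R*Ro.from_matrix(M)).as_euler('xyz')
E
python3 - <<'E'
from h import *
# cover line
for n in('top','side'):
    W,_=cloud(n); P=W.reshape(-1,3); z=P[:,2]
    m=(abs(P[:,0]-.477)<.1)&(abs(P[:,1]-.324)<.03)&(z>.075)&(z<.12); Q=P[m]
    e=Q[Q[:,2]>.1]; vx,vy,x0,y0=cv2.fitLine((e[:,:2]*1000).astype(np.float32),cv2.DIST_HUBER,0,.01,.01).ravel()
    print(n,'cover yaw',np.degrees(np.arctan(vy/vx)),'pt',x0,y0,'xr',np.percentile(Q[:,0],[0.5,99.5]),'z99',np.percentile(Q[:,2],99),'y pct',np.percentile(e[:,1],[5,50,95]))
    H=Ro.from_euler('z',HY).inv().apply(P-HO)*1e3
    m=(abs(H[:,0])<95)&(abs(H[:,1])<75)&(H[:,2]>49)&(H[:,2]<58.5); h=H[m]
    def edges(i,o):
        for sgn in(-1,1):
            r=[]
            for b in np.arange(-40,41,10):
                k=h[abs(h[:,o]-b)<6][:,i]*sgn; 
                if len(k)>4: r.append(np.sort(k)[-2])
            print('  axis',i,sgn,np.round(r,1))
    edges(0,1);edges(1,0)
    for sx in(-60,60):
        k=H[(abs(H[:,0]-sx)<12)&(abs(H[:,1])<12)&(H[:,2]>(59 if n=='side' else 63))&(H[:,2]<76)]; print('  pin',sx,len(k),k.mean(0).round(1),k.max(0).round(1),k.min(0).round(1))
for s in(1,-1):
    for nm,cp,w in(('rack',COV,'A'),('standA',stand_pose(),'A'),('standB',stand_pose(),'B'),('seat',seat_pose(),'B')):
        for off in((0,0,0),(0,0,.08),(0,-.08,0)):
            p,o=tool(cp,w,s,off); q=inverse_kinematics(p,o); print(s,nm,off,None if q is None else np.round(q,2))
E
```

```text
top cover yaw -2.983492 pt 478.00912 325.32535 xr [0.40385361 0.55211474] z99 0.11831890893560992 y pct [0.32035491 0.32560351 0.33181637]
  axis 0 -1 [79.3 78.7 79.9 79.  80.5 79.2 78.1 78.7 78.7]
  axis 0 1 [78.3 78.9 78.6 76.4 80.7 77.8 79.5 79.1 78.9]
  axis 1 -1 [53.8 52.3 54.  54.  54.  52.7 53.3 52.7 53.8]
  axis 1 1 [57.2 56.9 65.7 71.9 68.2 67.7 64.4 57.7 57.5]
  pin -60 7 [-62.    2.4  66.2] [-56.3   7.6  68.5] [-70.5 -10.3  63.4]
  pin 60 7 [59.3  2.4 66.4] [63.2  5.4 74.6] [56.1 -7.6 63.2]
side cover yaw -2.935598 pt 475.5548 322.92822 xr [0.40407777 0.55053855] z99 0.11178866690190517 y pct [0.31771766 0.32302064 0.33094011]
  axis 0 -1 [79.8 80.2 80.4 80.6 80.3 80.4 80.4 81.1 80.7]
  axis 0 1 [79.1 79.9 78.1 78.8 80.3 79.  78.9 79.1 78.9]
  axis 1 -1 [55.8 55.9 55.9 54.6 55.  55.8 55.8 55.9 56.3]
  axis 1 1 [56.5 55.8 74.7 74.8 73.7 74.4 73.3 55.9 56.8]
  pin -60 27 [-61.   -0.4  66.9] [-56.3   4.7  72.8] [-64.3  -3.3  59.4]
  pin 60 25 [58.5 -0.8 66.9] [63.3  3.7 72.7] [55.4 -4.4 60.1]
1 rack (0, 0, 0) [ 0.46  0.26  1.78  0.    1.1  -1.08]
1 rack (0, 0, 0.08) [ 0.46  0
[... 627 characters left out ...]
 0, 0) [ 0.46  0.26  1.78 -0.    1.1   2.07]
-1 rack (0, 0, 0.08) [ 0.46  0.17  1.73 -0.    1.25  2.07]
-1 rack (0, -0.08, 0) [ 0.33  0.17  1.89 -0.    1.08  1.93]
-1 standA (0, 0, 0) [ 0.31  0.35  1.88 -0.85  1.2   2.15]
-1 standA (0, 0, 0.08) [ 0.42  0.29  1.83 -0.78  1.34  2.12]
-1 standA (0, -0.08, 0) [ 0.21  0.23  1.91 -0.86  1.2   2.01]
-1 standB (0, 0, 0) [-0.52  0.52  1.67  0.57  1.53  0.67]
-1 standB (0, 0, 0.08) [-0.45  0.37  1.74  0.61  1.56  0.76]
-1 standB (0, -0.08, 0) [-0.59  0.5   1.57  0.54  1.67  0.69]
-1 seat (0, 0, 0) [-0.73  0.32  1.73 -0.    1.09  0.7 ]
-1 seat (0, 0, 0.08) [-0.64  0.22  1.87 -0.    1.06  0.79]
-1 seat (0, -0.08, 0) [-0.73  0.23  1.69 -0.    1.23  0.7 ]
```

```bash
sed -i 's/\[.477,.324,.010\]/[.4777,.3245,.010]/; s/-2,degrees/-3,degrees/; s/\[.492,-.337,0\]/[.4912,-.3364,0]/' h.py
python3 - <<'E'
from h import *
def st(t): o=observe(); print(t,round(o['time_s'],2),o['eef_pos'].round(4),'F',o['ft_force'].round(1),'op',round(o['opening'],4),'g',round(o['grasp_force'],1))
p,o=tool(COV,'A',1); 
gripper_to(.05,60)
movep(*tool(COV,'A',1,(0,0,.07))); st('above')
print(move_l(p,feed=.12,max_force=15)); st('at')
gripper_to(0,60); st('gripped')
print(move_l(p+[0,0,.13],feed=.15)); st('lift')
im,d=snap('side'); cv2.imwrite('pics/lift.png',cv2.resize(im[60:260,120:360,::-1],None,fx=3,fy=3))
E
```

```text
above 1.75 [0.4776 0.3252 0.1505] F [-0.   1.   0.1] op 0.0501 g 0.0
False
at 2.48 [0.4781 0.325  0.0806] F [-0.8 -1.2  0.2] op 0.0503 g 0.0
gripped 2.94 [0.4784 0.325  0.081 ] F [1.  0.9 4.4] op 0.0071 g 59.7
False
lift 3.96 [0.4768 0.324  0.2083] F [-0.8  0.2 -3.5] op 0.0069 g 59.0
```

View pics/lift.png

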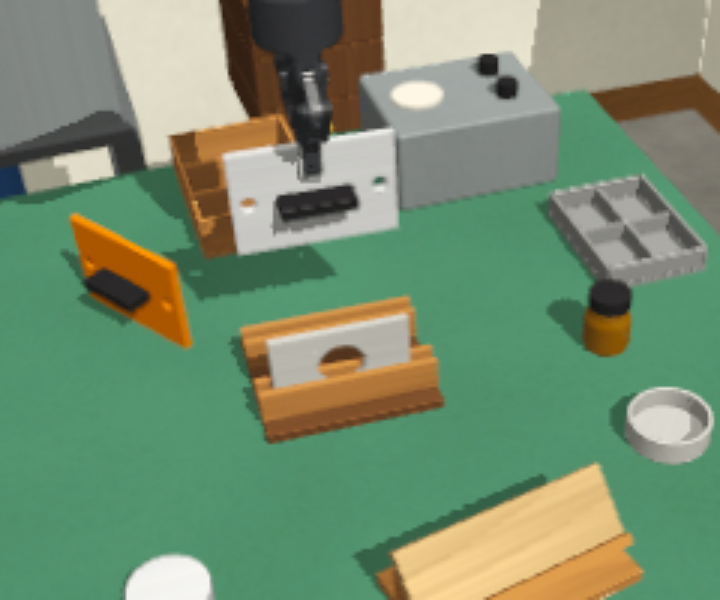

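The cover is out of the rack and gripped centrally, near (310,195) in the crop. The dial plate is still in its slot at (340,350). Next I'll lean the cover on the stand.

```bash
python3 - <<'E'
from h import *
def st(t): o=observe(); print(t,round(o['time_s'],2),o['eef_pos'].round(4),'F',o['ft_force'].round(1),'op',round(o['opening'],4),'g',round(o['grasp_force'],1))
S=stand_pose(); R=S[1]
def tl(t):
    o=observe(); w=R.inv().apply(o['eef_pos']-tool(S,'A',1)[0])*1e3; print('   dev cover frame mm',w.round(1))
def go(off,**k): r=move_l(tool(S,'A',1,off)[0],**k); print(r); st(off); tl(0)
movep(*tool(S,'A',1,(0,-.07,.08))); st('above')
go((0,-.02,.02),feed=.2)
go((0,-.004,.008),feed=.1)
go((0,.003,.008),feed=.02,max_force=6)
y=R.inv().apply(observe()['eef_pos']-tool(S,'A',1)[0])[1]
go((0,y-.0005,-.006),feed=.03,max_force=8)
im,d=snap('side'); cv2.imwrite('pics/stand.png',cv2.resize(im[150:320,180:400,::-1],None,fx=3,fy=3))
E
```

```text
above 5.16 [0.5308 0.017  0.1882] F [-0.2  0.5 -2.9] op 0.0068 g 59.1
False
(0, -0.02, 0.02) 5.7 [0.5323 0.0096 0.1111] F [ 0.8  0.3 -3.3] op 0.0067 g 59.0
   dev cover frame mm [  0.4 -20.2  20.4]
False
(0, -0.004, 0.008) 6.05 [0.5316 0.0124 0.0913] F [-0.2  0.1 -2.4] op 0.0069 g 59.0
   dev cover frame mm [ 0.2 -4.2  8.4]
True
(0, 0.003, 0.008) 6.36 [0.5316 0.015  0.0888] F [ 1.6 -2.2  3.7] op 0.0065 g 59.9
   dev cover frame mm [ 0.7 -0.6  8.5]
True
(0, np.float64(-0.0011278940734180778), -0.006) 6.7 [0.5322 0.0093 0.0829] F [-0.9  1.3  2.9] op 0.0069 g 60.5
   dev cover frame mm [ 0.2 -0.5  0.2]
```

View pics/stand.png

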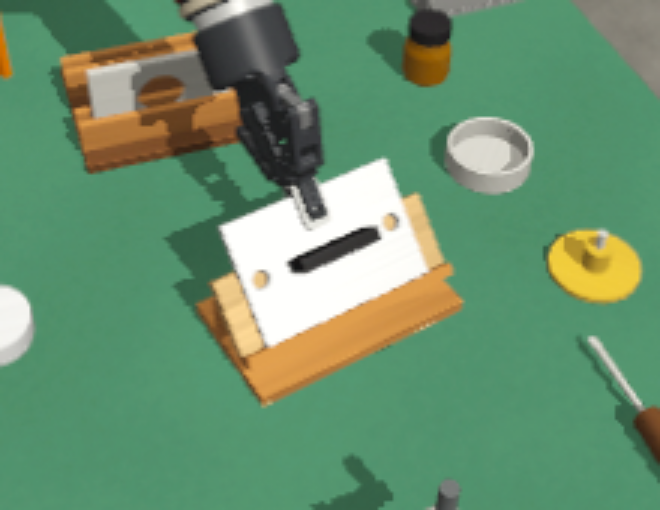

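The cover lies on the board with its edge on the lip and its grip outwards, grip near (335,250). I'll release it, retreat, measure where it rests, and move to the grip approach.

```bash
python3 - <<'E'
from h import *
def st(t): o=observe(); print(t,round(o['time_s'],2),o['eef_pos'].round(4),'F',o['ft_force'].round(1),'op',round(o['opening'],4),'g',round(o['grasp_force'],1))
S=stand_pose()
gripper_to(.03); st('open')
move_l(tool(S,'A',1,(0,0,.09))[0],feed=.2)
p=observe()['eef_pos']; move_l(p+[0,0.02,.13],feed=.3); st('up')
im,d=snap('side'); gripper_to(.05)
W,im=cloud('side'); P=W.reshape(-1,3); c=im.reshape(-1,3).astype(int)
L=S[1].inv().apply(P-S[0])*1e3
m=(abs(L[:,0])<95)&(L[:,2]>-8)&(L[:,2]<110)&(L[:,1]>-40)&(L[:,1]<8)
f=m&(abs(L[:,1]+4)<4)&(c.min(1)>130)&(c.max(1)-c.min(1)<45); F=L[f]
print('face',len(F),'y',np.median(F[:,1]),'x',np.percentile(F[:,0],[1,99]),'z',np.percentile(F[:,2],[1,99]))
r=cv2.minAreaRect(F[:,[0,2]].astype(np.float32)); print(r)
k=m&(c.max(1)<60)&(L[:,1]<-29); G=L[k]; print('grip top',len(G),G.mean(0),cv2.minAreaRect(G[:,[0,2]].astype(np.float32)))
movep(*tool(S,'B',-1,(0,-.12,0))); st('B')
E
```

```text
open 7.1 [0.5321 0.009  0.083 ] F [-0.6  1.1  0.9] op 0.03 g 0.0
up 8.28 [0.5201 0.0912 0.275 ] F [-0.1 -0.4 -0.7] op 0.0299 g 0.0
face 2242 y -4.349007137220495 x [-75.08966265  72.75611784] z [-0.95067957 98.19987593]
((-0.8341827392578125, 48.48780822753906), (100.94036102294922, 150.91331481933594), 89.98602294921875)
grip top 91 [  0.65377893 -32.24724385  49.93048239] ((-1.7428779602050781, 50.23261642456055), (9.104761123657227, 68.54090881347656), 89.75252532958984)
B 10.3 [ 0.5506 -0.0917  0.1577] F [-0.1 -0.3 -0.4] op 0.0502 g 0.0
```

```bash
python3 - <<'E'
from h import *
def st(t): o=observe(); print(t,round(o['time_s'],2),o['eef_pos'].round(4),'F',o['ft_force'].round(1),'op',round(o['opening'],4),'g',round(o['grasp_force'],1))
S=stand_pose(); H=seat_pose()
go=lambda C,off,**k: print(move_l(tool(C,'B',-1,off)[0],**k))
go(S,(0,-.03,0),feed=.2)
go(S,(0,0,0),feed=.06,max_force=8); st('at grip')
gripper_to(0,90); st('gripped')
go(S,(0,-.01,.006),feed=.06); go(S,(0,-.09,.02),feed=.15); st('off')
movep(*tool(H,'B',-1,(0,-.10,0))); st('above H')
go(H,(0,-.022,0),feed=.12); st('hover'); print('dev',(H[1].inv().apply(observe()['eef_pos']-tool(H,'B',-1)[0])*1e3).round(1))
im,d=snap('top'); im2,_=snap('side')
a=cv2.resize(im[175:265,345:445,::-1],(400,360)); b=cv2.resize(im2[280:420,250:420,::-1],(400,360))
cv2.imwrite('pics/hover.png',np.hstack([a,b]))
E
```

```text
False
False
at grip 11.55 [ 0.5353 -0.0089  0.0727] F [-0.1  0.5  0.1] op 0.0501 g 0.0
gripped 11.98 [ 0.5358 -0.0097  0.073 ] F [-0.2 -4.   0.3] op 0.0102 g 88.5
False
False
off 13.02 [ 0.5437 -0.0573  0.1499] F [ 0.   0.7 -4.2] op 0.0099 g 87.8
above H 14.07 [ 0.4909 -0.3348  0.1642] F [-0.  -0.4 -3.5] op 0.0103 g 87.7
False
hover 14.88 [ 0.4917 -0.3367  0.0881] F [ 0.2 -0.  -2.5] op 0.0102 g 87.7
dev [  0.5 -22.6  -0.4]
```

View pics/hover.png

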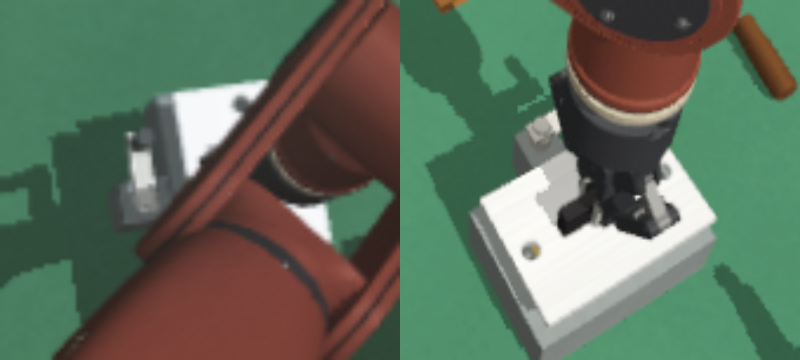

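The cover hovers over the housing with both edges roughly parallel to it. The visible hole, near (530,250), is over the left pin as far as I can tell. I'll lower it by feel and try small lateral offsets if it's blocked.

```bash
python3 - <<'E'
from h import *
def st(t): o=observe(); print(t,round(o['time_s'],2),o['eef_pos'].round(4),'F',o['ft_force'].round(1),'T',o['torque'].round(2),'op',round(o['opening'],4))
H=seat_pose(); T0=tool(H,'B',-1)[0]
dev=lambda:(H[1].inv().apply(observe()['eef_pos']-T0)*1e3).round(1)
mv=lambda off,**k: move_l(tool(H,'B',-1,off)[0],**k)
for dx,dz in[(0,0),(0,.0015),(0,-.0015),(.0015,0),(-.0015,0),(0,.003),(0,-.003)]:
    mv((dx,-.019,dz),feed=.05)
    hit=mv((dx,.004,dz),feed=.03,max_force=12); d=dev(); st((dx,dz,hit)); print(d)
    if d[1]>-3: break
E
```

```text
(0, 0, True) 15.84 [ 0.4911 -0.3364  0.0656] F [ 0.3 -0.1  3.4] T [ 0.05 -0.04 -0.01] op 0.0103
[-0.1 -0.1  0. ]
```

The cover went down in one go and stopped at seat height, 0.1 mm off. I'll release it, retreat and check.

```bash
python3 - <<'E'
from h import *
H=seat_pose(); mv=lambda off,**k: move_l(tool(H,'B',-1,off)[0],**k)
gripper_to(.04); mv((0,-.12,0),feed=.2); gripper_to(0,40)
o=observe(); print(o['time_s'],o['ft_force'].round(1))
p=observe()['eef_pos']; move_l(p+[0.0,.16,.05],feed=.3)
im2,_=snap('side'); W,im=cloud('side'); P=Ro.from_euler('z',HY).inv().apply(W.reshape(-1,3)-HO)*1e3
m=(abs(P[:,0])<72)&(abs(P[:,1])<46)&(P[:,2]>55)&(P[:,2]<70); Q=P[m]
A=np.c_[Q[:,:2],np.ones(len(Q))]; k=np.linalg.lstsq(A,Q[:,2],rcond=None)[0]; print('plane',k,'med',np.median(Q[:,2]))
b=(abs(P[:,2]-101)<4)&(np.hypot(P[:,0]-42,P[:,1]-80)<20); print('post',P[b].mean(0))
cv2.imwrite('pics/seated.png',cv2.resize(im2[280:420,250:420,::-1],(680,560)))
E
```

```text
17.4583 [-0.2 -0.1  0.2]
plane [-1.45525200e-03 -1.97674357e-03  6.28016252e+01] med 62.78740714451235
post [ 42.3713679   78.63992087 100.7628992 ]
```

View pics/seated.png

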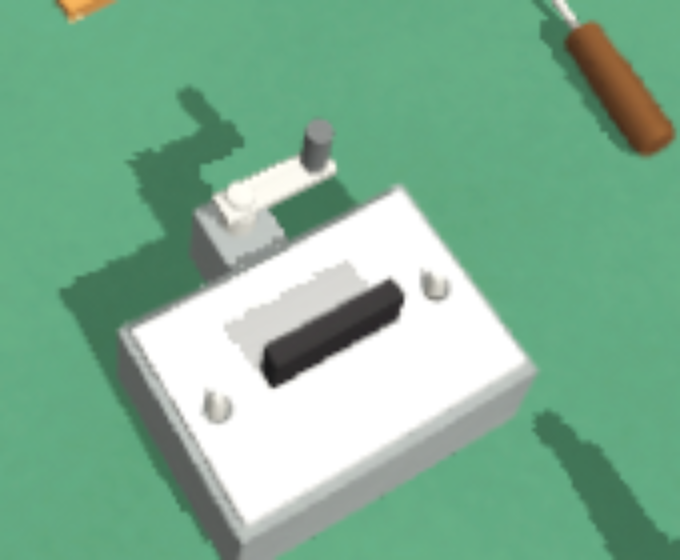

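The cover sits flat over both pins: pins at (217,405) and (435,285), plate top at 62.8 mm against 63 mm nominal. The latch is still out, with its post at (317,145). Next I'll push the post round its arc with the shut fingers.

```bash
python3 - <<'E'
from h import *
HR=Ro.from_euler('z',HY)
def pp(th,d,z=.081):
    e=np.array([np.cos(th),-np.sin(th),0]); t=np.array([-np.sin(th),-np.cos(th),0])
    x=-t; zz=np.array([0,0,-1.]); M=np.c_[x,np.cross(zz,x),zz]
    return HO+HR.apply(np.array([0,.080,0])+.042*e-d*t+[0,0,z]), (HR*Ro.from_matrix(M)).as_euler('xyz')
def st(t): o=observe(); L=HR.inv().apply(o['eef_pos']-HO)*1e3; print(t,round(o['time_s'],2),L.round(1),'F',HR.inv().apply(o['ft_force']).round(1))
movep(*pp(0,.034,.16)); move_l(pp(0,.034)[0],feed=.15); st('start')
print(move_l(pp(0,.019)[0],feed=.08,max_force=10)); st('near')
for th in np.radians(np.arange(10,111,10)):
    p,o=pp(th,.018); hit=move_l(p,feed=.07,rotation=o,max_force=20 if th<1.5 else 15); st((round(np.degrees(th)),hit))
    if hit: break
E
```

```text
start 20.32 [ 42.5 113.7  81.7] F [-0.6 -0.1  0.2]
False
near 20.67 [42.4 97.9 81.8] F [-0.5 -0.5 -0.5]
(10, False) 20.99 [44.5 90.3 81.1] F [1.  0.  0.2]
(20, False) 21.32 [45.5 82.7 81. ] F [0.6 0.2 0.2]
(30, False) 21.64 [45.3 74.8 81. ] F [-0.1  0.7 -0. ]
(40, False) 21.97 [43.7 67.  81. ] F [-0.4  0.4  0.3]
(50, False) 22.29 [40.8 59.6 81. ] F [-0.6  0.3 -0.5]
(60, False) 22.62 [36.6 52.8 81. ] F [-0.4 -0.6 -0. ]
(70, False) 22.94 [31.3 46.9 81. ] F [-0.3  0.  -0. ]
(80, False) 23.27 [25.1 42.  81. ] F [-0.1  0.5 -0.7]
(90, False) 23.59 [19.1 38.5 81.2] F [ 4.8  1.6 -1.2]
(100, True) 23.8 [19.  37.  81.6] F [ 8.1  0.  -1.1]
```

```bash
python3 - <<'E'
from h import *
HR=Ro.from_euler('z',HY)
p=observe()['eef_pos']; p=p+HR.apply([.02,0,.0]); move_l(p,feed=.1); move_l(p+[0,0,.1],feed=.2); p=observe()['eef_pos']; move_l(p+HR.apply([.0,.17,.05]),feed=.3)
im2,_=snap('side'); W,im=cloud('side'); P=HR.inv().apply(W.reshape(-1,3)-HO)*1e3
b=(abs(P[:,2]-101)<4)&(np.hypot(P[:,0],P[:,1]-38)<30); Q=P[b]; c=(Q.min(0)+Q.max(0))/2; print('post',len(Q),Q.mean(0),c)
m=(abs(P[:,0])<72)&(abs(P[:,1])<46)&(P[:,2]>59)&(P[:,2]<65.5); print('cover z',np.median(P[m,2]))
o=observe(); print(o['time_s'],o['ft_force'].round(1))
cv2.imwrite('pics/latched.png',cv2.resize(im2[:,:,::-1],(784,588)))
E
```

```text
post 52 [  0.2430974   37.34417972 101.01448211] [  0.4076076   38.02760775 100.20360925]
cover z 62.757831888683214
25.6083 [0.5 1.  0.8]
```

View pics/latched.png

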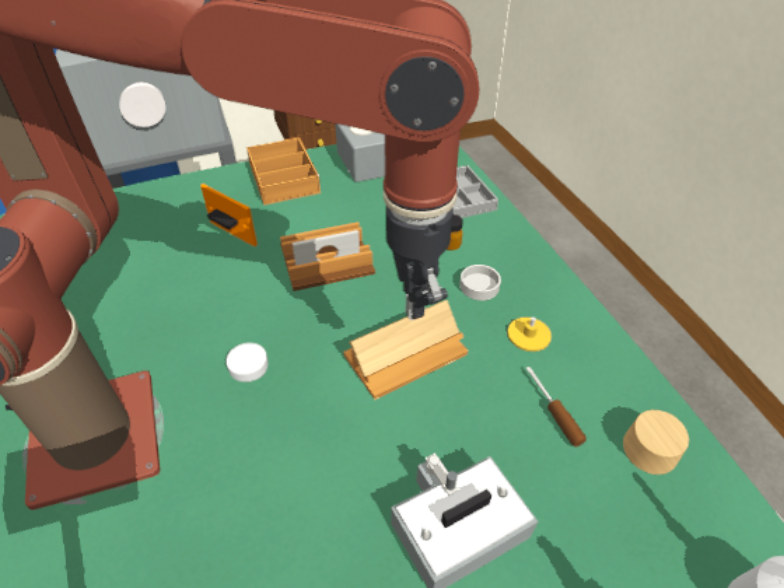

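The latch lies over the cover's edge, with its post at (452,480), which measures as the stop position. The other things are where they were and the arm is clear, so I'll hand in.

```bash
python3 -c "
from h import *
print(observe()['eef_pos']); print(job_done())"
```

```text
[ 0.49988826 -0.12667192  0.22926493]
the job is handed in; nothing more can be done
None
```

The job is handed in at about 26 s of the 61 s limit: the cover was leaned on the stand and released, then seated flat over both pins and released, and the latch was turned to its stop, with no bystander seen to have moved.

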